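# Dispense one sanitiser tablet and take it up with the tongs

### The job

Let one sanitising tablet out of the dispenser: pull its slide knob all the way out so that the lowest tablet drops into the dish, then push the knob fully home again; only one tablet is wanted. The tablets are corrosive, so take up the tongs, close them on the tablet in the dish and lift it at least 10 cm above the bench, never touching a tablet with the gripper itself and leaving the things round about where they are. Finish holding the tongs still with the tablet in their jaws; do not put it down.

Things in the scene. Friction and masses are not known exactly. Their poses are not given: they have to be found in the camera images.
- dispenser: fixed tablet dispenser: white housing and clear upright tube on a grey base plate. Origin on the bench under the tube's axis; +x to its back, so knob and dish lie to -x. Base x -108 to 100, 92 wide, 5 thick; housing x -26 to 98, 70 wide, top z 62; tube 43 across, cap top z 115; a plunger behind it, top z 80. A steel tongue, 55 wide, juts out of the front to x -47, underside z 36 (all mm)
- slide (a joint): the slide under the tube, in m: 0 fully home, 0.066 fully out, pulled along the dispenser's -x. Going out it carries the lowest tablet past the tongue's end, where it drops into the dish; while out it covers the dish (underside z 40 mm). A spring plunger holds it at both ends: about 5 N start it either way, 2 N keep it going. Each out-and-home stroke delivers one tablet
- slide_knob (a point): middle of the black round knob, 25 mm in diameter, 11 mm thick along the dispenser's x, on the slide's turned-up flange; 85 mm above the bench, with the slide home 41.5 mm in front of the tube's axis. Free on both sides: it can be pinched from above across the dispenser's y. The slide plate's top is 32 mm below its middle
- dish (a point): centre of the floor of the round grey dish on the dispenser's base, 66 mm in front of the tube's axis, 6 mm above the bench; floor about 42 mm across, sides sloping out to a rim 66 mm across at 10 mm above the bench
- tablet_0_mid (a point): middle of the lowest tablet, the one to be let out: a rigid white disc, 34 mm in diameter, 16 mm thick, 22 g; it starts lying flat in the slide. In the dish it lies flat, its middle about 14 mm above the bench
- tablet_1_mid (a point): middle of the second tablet, of the same kind, flat on top of the first; it drops 16 mm into the slide when the slide comes home, and must stay in the dispenser
- tongs: steel tongs lying flat, 95 g, two arms hinged at x -85 mm and sprung open. Origin on the underside midway between the two black grip pads (46 mm long in x, z 0 to 18, 51 mm apart over their outer faces when open); +x to the jaws, z up. Jaws 14 mm high, a shallow V with its middle at x 100 mm, tips at x 115; 69 mm apart when open. Frame is fixed to the -y arm, along the middle line when open
- tongs_arm (a joint): closing angle of the tongs, in rad: 0 sprung open, 0.18 closed on a tablet, 0.31 jaws shut. The spring pushes the grips apart with 4 N when open, 12 N when closed on a tablet. To carry the tongs open squeeze the grips to about 45 mm only (jaws then about 56 mm apart); at 36 mm the jaws close on a tablet and the grip pads are parallel
- screwdriver: bystander: red screwdriver lying on the bench, 195 mm long along its y, 25 mm thick; beside the tongs, to the left or the right of them
- wipes_tub: bystander: closed green plastic tub with a blue lid, 121 x 161 x 112 mm high, standing to the left
- dressing_pack: bystander: flat white pack, 85 x 165 x 13 mm, lying to the right

How it is judged (in metres and radians):
On the way, in this order (a step that is already met when the one before it is completed fails the run):
1. the slide knob is pulled all the way out (value of joint slide above 0.061 m), for 0.1 s.
2. the slide is pushed fully home again and one tablet lies in the dish (value of joint slide below 0.003 m and horizontal distance between tablet_0_mid and dish below 0.03 m and height (world z) of tablet_0_mid below 0.03 m), for 0.2 s.
3. the tongs, held in the gripper, are closed on the tablet in the dish (contact force between tongs and tablet_0 above 1 N and contact force between the fingers and tongs above 1 N and horizontal distance between tablet_0_mid and dish below 0.04 m), for 0.1 s.
At the end, for the whole second after the job is handed in: the first tablet is held still in the jaws of the tongs, its middle at least 10 cm above the bench, the tongs gripped by the gripper and neither touching the dispenser; the slide is home (within 3 mm) and the other tablets are still in the dispenser (height (world z) of tablet_0_mid above 0.1 m and contact force between tongs and tablet_0 above 0.5 N and contact force between the fingers and tongs above 1 N and contact force between tablet_0 and the fingers below 0.05 N and contact force between each of tablet_0, tongs and dispenser below 0.05 N and linear speed of tablet_0 below 0.03 m/s and value of joint slide below 0.003 m and z of tablet_1_mid in the frame of dispenser above 0.035 m and horizontal distance between tablet_1_mid and dispenser below 0.02 m); the arm keeps its last pose, push and grip.
It fails at once if the gripper or arm touches a tablet (contact force between any of the arm, the fingers and tablet_0 above 0.5 N).
It fails at once if a second tablet is let out (x of tablet_1_mid in the frame of dispenser below -0.03 m).
It fails at once if a bystander is pushed away (more than 3 cm) (distance of any of screwdriver, wipes_tub, dressing_pack from where it was at the start of the episode above 0.03 m).
It also fails if it takes over 61 s, if anything falls off the work surface, if the arm or the gripper's body presses on something with over 40 N, if the wrist force passes 120 N, or if a joint passes its speed limit or range.

### The arm

A 6-joint arm with a two-finger parallel gripper is mounted at the origin on a cart in front of the work surface, level with it; the furniture and walls round the work are solid. World frame = base frame: x ahead of the robot, y to its left, z up, the work surface at z = 0. Lengths are in mm, angles in rad, forces in N, time in s.
With the tool pointing down it reaches from about 350 to 775 mm from the base axis. Payload 7.3 kg.
Tool frame: the origin (TCP) lies between the finger pads; the fingertips stand 25 mm ahead of it and the grasp point (between the pads) lies 6 mm ahead of it; z points along the fingers, y is the line along which they close (so a half turn about z gives the same grasp; the last joint's range is limited). The gripper opens to 92 mm and grips with 3 to 60 N. Pads are 19 mm wide; open, the fingers measure 130 mm over their backs; the gripper's body (75 mm by 190 mm) begins 47 mm behind the grasp point.
Start: joints at [-1.347, 0.342, 1.524, -0, 1.275, -0.146], TCP at [189.773, -489.519, 251.741] pointing down, gripper open.
Joint ranges: [-2.53, 2.53], [-0.77, 2.02], [0.04, 2.7], [-1, 4.14], [0.28, 2.66], [-3.11, 3.11]. Speed limits (rad/s): [2.57, 2.57, 3.14, 3.14, 3.14, 3.14].

### API

Orientations are given as [roll, pitch, yaw] about the fixed x, y, z axes, in that order (R = Rz(yaw) Ry(pitch) Rx(roll)).
In Python, from plant import bot gives the robot as it stands.
- The arm moves only by the tool play_rows, never from a script. Its argument "commands" is a list of rows, each an object of numbers: "x", "y", "z": the shift along the tool's x, y, z in m; "twist": the turn about the tool's z in degrees. In form: [{"x": .., "y": .., "z": .., "twist": ..}, ...]. A call has exactly 8 rows; each row is the pose to reach, as a shift and turn from the pose commanded when the call began, along the tool's axes at that moment; what a row does not reach only later rows make up. A row lasts 1/10 s, in which the tool goes at most 50 mm and 8.59 degrees, less where a joint would pass 70% of its speed; a pose out of reach is approached as far as the arm can. A call with a gripper value outside its range is refused whole. "jaw" is the closure, from 0 (fully open) to 1 (shut), set as the call begins (left out, the last holds). The fingers move at their own pace and stop on an object; the grip force is fixed at half the most. Time passes only in rows, so rows that repeat a pose let the fingers close, or fill a call up. It gives the time, the measured TCP pose, the force, the opening and the grip force at its end, in the units of the state.
- bot.get_obs(): the state, without advancing time (a new reading comes with each control period).
- bot.capture(name): name is "scene" or "top" or "wrist"; returns a dict with "pixels" (384x512x3 uint8, red, green, blue), "fx", "fy", "cx", "cy" (pixels), "eye" and "rotation" of the camera in the world. Camera axes: x right, y down, z forward; pixel columns grow to the right and rows downward; lengths in mm; the calibration is good to about 2 mm. The wrist camera is an equidistant fisheye: a pixel r from the principal point sees the ray r / f radians off the axis. A picture is of the moment at which its call begins. There is no depth.
- bot.close_job(): hands the job in; it is judged then, once.
The state is a dict: "time": time; "joint_positions": joint angles; "dq": joint speeds; "tau": joint torques, N m; "tool_pos": TCP position; "tcp_rot": TCP orientation; "contact_force": force on the tool from outside, world axes, zero at the start; "moment": the same for the moment, N m; "grip_width": finger opening in mm; "finger_force": force on a finger pad.
Only numpy, scipy, OpenCV 4.12 (cv2) and the standard library are available. Lean on these libraries where they do the work, as an engineer would, in place of code of your own. Each camera call takes 0.05 s, during which the arm holds its last target. There are 200 camera calls.

## Working session

There is one attempt and no reset: what is moved stays moved. The work goes in short steps, Python scripts to look and compute and a tool call to move; the robot and the scene stay as the last step left them, time stands still between calls to the robot, and variables do not carry over. Pictures are saved under pics/ and viewed, at most 10 in all, crops included, and the job is handed in when it is done.

Besides the shell and the picture viewer there is one more tool, called after "Emit:" in YAML: its name, and indented under it one key for each argument. play_rows: Moves the arm, as the interface text tells. Its arguments: {"type":"object","properties":{"commands":{"type":"array"},"jaw":{"type":"number"}},"required":["commands"]}

```bash
mkdir -p pics; ls
python3 - <<'E'
from plant import bot
import cv2
o=bot.get_obs(); print({k:o[k] for k in('time','tool_pos','tcp_rot','grip_width')})
for n in('scene','top'):
    c=bot.capture(n); cv2.imwrite(f'pics/{n}0.png',cv2.resize(c['pixels'][:,:,::-1],(800,600),interpolation=cv2.INTER_CUBIC))
    print(n,{k:v for k,v in c.items() if k!='pixels'})
E
```

```text
pics
{'time': 0.0, 'tool_pos': array([ 189.70130351, -489.16615402,  251.06640282]), 'tcp_rot': array([-3.14015126e+00, -2.04513467e-04,  3.69829989e-01]), 'grip_width': 91.84324868467148}
scene {'fx': 465.00979520207494, 'fy': 465.00979520207494, 'cx': 259.9071052805105, 'cy': 198.30512404159856, 'eye': array([ -41.65377696, 1052.6738181 , 1222.6832622 ]), 'rotation': array([-2.33797506, -0.01572116, -2.61156302])}
top {'fx': 361.03101265715685, 'fy': 361.03101265715685, 'cx': 254.1585785985179, 'cy': 192.8730670399854, 'eye': array([ 398.68218811,    8.94930668, 1078.47658523]), 'rotation': array([-2.99546883,  0.01826949, -1.5628297 ])}
```

View pics/top0.png

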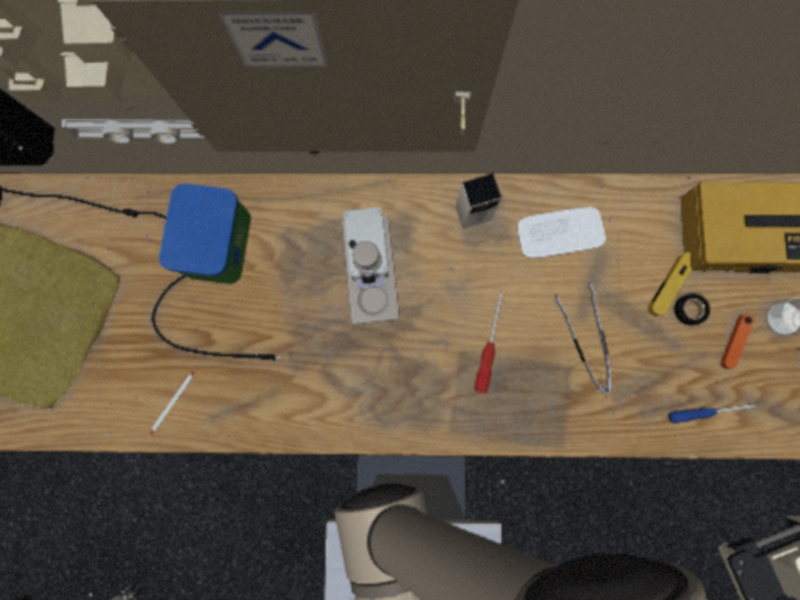

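View pics/scene0.png

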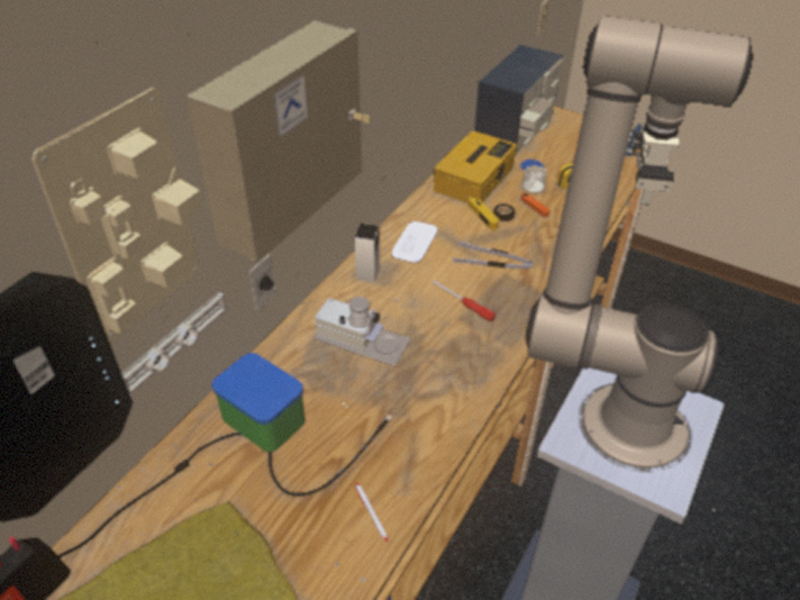

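The top view shows the dispenser at about (370,265), with its dish at (373,300) facing the robot. The tongs run from their hinge at (605,388) to their jaws at (557,297) and (590,287), and the screwdriver is at (488,345).

```bash
cat > h.py <<'E'
import numpy as np, cv2
from scipy.spatial.transform import Rotation as R
from plant import bot
def ray(c,u,v,fish=False):
    if fish:
        d=np.array([(u-c['cx'])/c['fx'],(v-c['cy'])/c['fy']]); r=np.linalg.norm(d)+1e-9
        a=np.r_[d/r*np.sin(r),np.cos(r)]
    else: a=np.array([(u-c['cx'])/c['fx'],(v-c['cy'])/c['fy'],1])
    return R.from_euler('xyz',c['rotation']).apply(a)
def at(c,u,v,z,fish=False):
    d=ray(c,u,v,fish); return (c['eye']+d*(z-c['eye'][2])/d[2])
def proj(c,P,fish=False):
    p=R.from_euler('xyz',c['rotation']).inv().apply(np.atleast_2d(P)-c['eye'])
    if fish:
        n=np.linalg.norm(p[:,:2],axis=1); s=np.arctan2(n,p[:,2])/np.maximum(n,1e-9)
    else: s=1/p[:,2]
    return np.c_[c['cx']+c['fx']*p[:,0]*s,c['cy']+c['fy']*p[:,1]*s]
def state():
    o=bot.get_obs()
    for k in('time','tool_pos','tcp_rot','joint_positions','contact_force','grip_width','finger_force'): print(k,np.round(o[k],3))
    return o
E
python3 - <<'E'
from h import *
c=bot.capture('top'); s=.64
for n,u,v,z in[('dish',373,300,8),('cap',367,255,115),('bFL',352,322,5),('bFR',397,318,5),('bBR',382,208,5),('bBL',344,211,62),('hinge',606,388,9),('jawL',557,297,14),('jawR',591,286,14),('padL',580,350,18),('padR',606,343,18),('sdtip',500,295,10),('sdend',482,390,25)]:
    print(n,at(c,u*s,v*s,z).round(0))
im=c['pixels'][:,:,::-1]
a=cv2.resize(im[125:215,205:280],None,fx=5,fy=5,interpolation=cv2.INTER_CUBIC)
b=cv2.resize(im[175:265,305:390],None,fx=5,fy=5,interpolation=cv2.INTER_CUBIC)
cv2.imwrite('pics/m1.png',np.hstack([a,b]))
w=bot.capture('wrist'); print({k:v for k,v in w.items() if k!='pixels'})
E
```

```text
dish [558.  76.   8.]
cap [622.  81. 115.]
bFL [516. 116.   5.]
bFR [524.  30.   5.]
bBR [743.  61.   5.]
bBL [718. 129.  62.]
hinge [ 395. -361.    9.]
jawL [ 565. -274.   14.]
jawR [ 587. -339.   14.]
padL [ 465. -312.   18.]
padR [ 478. -361.   18.]
sdtip [ 569. -167.   10.]
sdend [ 390. -128.   25.]
{'fx': 297.3186396354542, 'fy': 297.3186396354542, 'cx': 257.7485512188654, 'cy': 191.56203354826067, 'eye': array([ 260.24306907, -462.50956556,  385.39442187]), 'rotation': array([ 2.86038843e+00,  1.47568664e-03, -1.20070279e+00])}
```

View pics/m1.png

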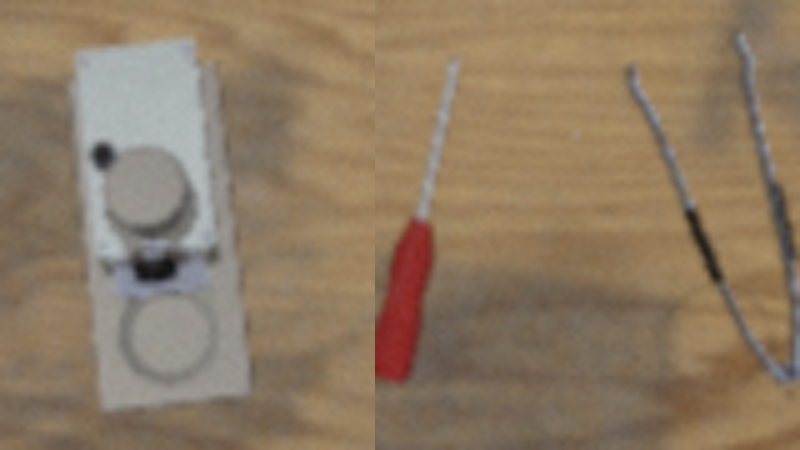

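The close-up shows the dispenser yawed about +5°, with the knob near crop pixel (155,268). The tongs are yawed about 15.5°, and their pads are centred near world (471,-336). I'm moving towards the knob.

Emit:
play_rows:
  commands:
    - {"x":0.037,"y":-0.0255,"z":0,"twist":2}
    - {"x":0.074,"y":-0.051,"z":0,"twist":4}
    - {"x":0.111,"y":-0.0765,"z":0,"twist":6}
    - {"x":0.148,"y":-0.102,"z":0,"twist":8}
    - {"x":0.185,"y":-0.1275,"z":0,"twist":10}
    - {"x":0.222,"y":-0.153,"z":0,"twist":12}
    - {"x":0.259,"y":-0.1785,"z":0,"twist":14}
    - {"x":0.296,"y":-0.204,"z":0,"twist":16}
  jaw: 0

```text
time: 1.0
tool_pos: [392.7, -190.7, 251.8]
tcp_rot: [3.141, -0.0, 0.089]
contact_force: [0.3, -0.8, -0.0]
grip_width: 91.6
finger_force: 0.0
```

Emit:
play_rows:
  commands:
    - {"x":0.03,"y":-0.036,"z":0.005,"twist":0}
    - {"x":0.06,"y":-0.072,"z":0.015,"twist":0}
    - {"x":0.09,"y":-0.108,"z":0.025,"twist":0}
    - {"x":0.12,"y":-0.144,"z":0.035,"twist":0}
    - {"x":0.15,"y":-0.18,"z":0.045,"twist":0}
    - {"x":0.18,"y":-0.216,"z":0.05,"twist":0}
    - {"x":0.21,"y":-0.251,"z":0.05,"twist":0}
    - {"x":0.21,"y":-0.251,"z":0.05,"twist":0}

```text
time: 1.8
tool_pos: [580.4, 81.1, 200.7]
tcp_rot: [-3.14, -0.001, 0.095]
contact_force: [0.2, -0.5, -0.1]
grip_width: 91.8
finger_force: 0.0
```

Run:
```python
from h import *
state()
c=bot.capture('wrist'); print(c['eye'],c['rotation'])
im=c['pixels'][:,:,::-1].copy()
y=.093; X=np.array([np.cos(y),np.sin(y),0]);Y=np.array([-X[1],X[0],0]);O=np.array([624,82,0])
P=[O+X*a+Y*b+[0,0,z] for a,b,z in[(-41.5,0,85),(-41.5,12.5,85),(-41.5,-12.5,85),(-66,0,6),(0,0,115),(-108,46,5),(-108,-46,5)]]
p=proj(c,P,True);print(p.round(0))
im=cv2.resize(im,(800,600),interpolation=cv2.INTER_CUBIC)
for q in p: cv2.circle(im,tuple(int(v) for v in q/.64),3,(0,0,255),1)
cv2.imwrite('pics/w1.png',im)
```

```text
time 1.8
tool_pos [580.391  81.081 200.722]
tcp_rot [-3.14e+00 -1.00e-03  9.50e-02]
joint_positions [7.000e-03 4.950e-01 1.428e+00 1.000e-03 1.218e+00 1.482e+00]
contact_force [ 0.231 -0.452 -0.122]
grip_width 91.812
finger_force 0.0
[655.52438699  87.85207767 334.93219265] [ 2.86088651e+00  1.55376694e-03 -1.47530470e+00]
[[261. 193.]
 [247. 193.]
 [276. 193.]
 [260. 194.]
 [262. 151.]
 [222. 227.]
 [298. 227.]]
```

View pics/w1.png

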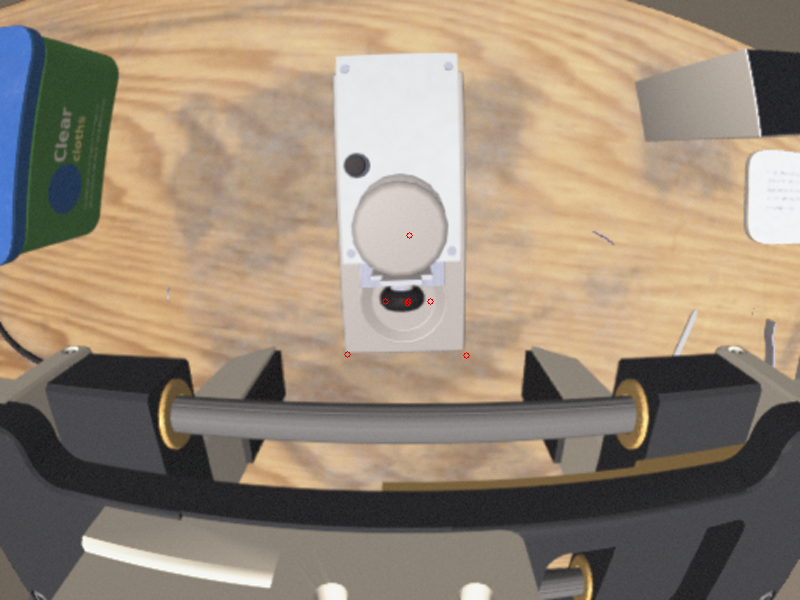

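The wrist view shows the knob at (402,298), about 3 mm to the left of my estimate. I'll check the settled pose before going down.

Run:
```python
from h import *
state()
c=bot.capture('wrist'); print(c['eye'],c['rotation'])
from scipy.optimize import least_squares
o=np.array([[402,298],[400,225],[346,352],[463,351],[345,69],[448,66]])*.64
L=np.array([(-41.5,0,85),(0,0,115),(-108,46,5),(-108,-46,5)])
def f(q):
    r=R.from_euler('z',q[2]).apply(L)+[q[0],q[1],0]
    return (proj(c,r,True)-o[:4]).ravel()
s=least_squares(f,[624,82,.1]);print(s.x,s.fun.round(1))
r=R.from_euler('z',s.x[2]).apply([[-41.5,0,85],[-66,0,14]])+[s.x[0],s.x[1],0];print(r)
```

```text
time 1.85
tool_pos [579.06   78.922 200.715]
tcp_rot [-3.141e+00  1.000e-03  9.400e-02]
joint_positions [0.004 0.493 1.431 0.    1.218 1.481]
contact_force [-0.288 -0.27   0.222]
grip_width 91.791
finger_force 0.0
[654.39936106  85.79411233 334.81464246] [ 2.85925531e+00  4.05817274e-04 -1.47617434e+00]
[6.25699137e+02 8.43461457e+01 1.15160444e-01] [ 0.1 -1.7  0.2  2.2 -0.9 -0.3  0.5 -1.1]
[[584.47401823  79.57754372  85.        ]
 [560.13629738  76.76234498  14.        ]]
```

Emit:
play_rows:
  commands:
    - {"x":0.004,"y":-0.004,"z":0.02,"twist":-1}
    - {"x":0.004,"y":-0.004,"z":0.045,"twist":-1}
    - {"x":0.004,"y":-0.004,"z":0.07,"twist":-1}
    - {"x":0.004,"y":-0.004,"z":0.09,"twist":-1}
    - {"x":0.004,"y":-0.004,"z":0.105,"twist":-1}
    - {"x":0.004,"y":-0.004,"z":0.109,"twist":-1}
    - {"x":0.004,"y":-0.004,"z":0.109,"twist":-1}
    - {"x":0.004,"y":-0.004,"z":0.109,"twist":-1}

```text
time: 2.7
tool_pos: [582.5, 80.4, 93.7]
tcp_rot: [3.141, -0.001, 0.107]
contact_force: [0.4, -0.2, 1.5]
grip_width: 91.7
finger_force: 0.0
```

Run:
```python
from h import *
c=bot.capture('wrist'); state()
cv2.imwrite('pics/w2.png',cv2.resize(c['pixels'][:,:,::-1],(800,600),interpolation=cv2.INTER_CUBIC))
```

```text
time 2.75
tool_pos [582.604  80.568  93.869]
tcp_rot [ 3.141e+00 -2.000e-03  1.070e-01]
joint_positions [ 0.007  0.616  1.542 -0.     0.981  1.471]
contact_force [-0.612  0.649 -0.965]
grip_width 91.646
finger_force 0.0
```

View pics/w2.png

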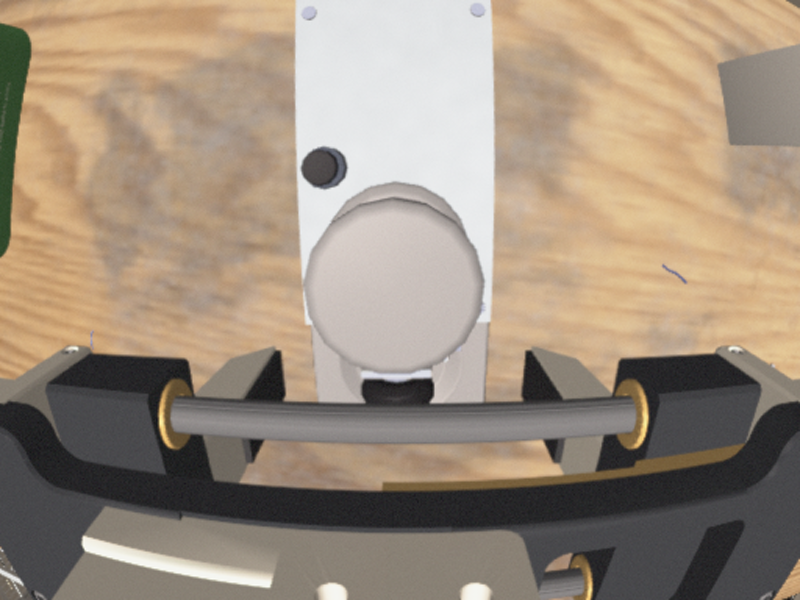

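The knob sits at (397,390), between the fingers and about 2 mm to the left of centre. I'm closing on it.

Emit:
play_rows:
  commands:
    - {"x":0,"y":-0.002,"z":0.002,"twist":0}
    - {"x":0,"y":-0.002,"z":0.002,"twist":0}
    - {"x":0,"y":-0.002,"z":0.002,"twist":0}
    - {"x":0,"y":-0.002,"z":0.002,"twist":0}
    - {"x":0,"y":-0.002,"z":0.002,"twist":0}
    - {"x":0,"y":-0.002,"z":0.002,"twist":0}
    - {"x":0,"y":-0.002,"z":0.002,"twist":0}
    - {"x":0,"y":-0.002,"z":0.002,"twist":0}
  jaw: 1

```text
time: 3.55
tool_pos: [581.9, 83.0, 90.7]
tcp_rot: [3.142, 0.0, 0.108]
contact_force: [-0.4, 0.3, -0.2]
grip_width: 32.3
finger_force: 0.0
```

Still closing, so I'll pull slowly after one more wait.

Emit:
play_rows:
  commands:
    - {"x":0,"y":0,"z":0,"twist":0}
    - {"x":0,"y":0,"z":0,"twist":0}
    - {"x":0,"y":0,"z":0,"twist":0}
    - {"x":0,"y":0,"z":0,"twist":0}
    - {"x":-0.004,"y":0,"z":0,"twist":0}
    - {"x":-0.008,"y":0,"z":0,"twist":0}
    - {"x":-0.014,"y":0,"z":0,"twist":0}
    - {"x":-0.02,"y":0,"z":0,"twist":0}

```text
time: 4.35
tool_pos: [563.0, 80.2, 90.7]
tcp_rot: [3.14, -0.003, 0.108]
contact_force: [5.5, -5.0, -3.4]
grip_width: 22.7
finger_force: 30.0
```

Emit:
play_rows:
  commands:
    - {"x":-0.007,"y":0,"z":0,"twist":0}
    - {"x":-0.014,"y":0,"z":0,"twist":0}
    - {"x":-0.021,"y":0,"z":0,"twist":0}
    - {"x":-0.028,"y":0,"z":0,"twist":0}
    - {"x":-0.035,"y":0,"z":0,"twist":0}
    - {"x":-0.04,"y":0,"z":0,"twist":0}
    - {"x":-0.043,"y":0,"z":0,"twist":0}
    - {"x":-0.045,"y":0,"z":0,"twist":0}

```text
time: 5.15
tool_pos: [517.3, 74.7, 90.7]
tcp_rot: [3.14, -0.0, 0.108]
contact_force: [2.3, -9.9, -3.0]
grip_width: 22.9
finger_force: 30.0
```

Emit:
play_rows:
  commands:
    - {"x":-0.001,"y":0.001,"z":0,"twist":0}
    - {"x":-0.002,"y":0.001,"z":0,"twist":0}
    - {"x":-0.003,"y":0.001,"z":0,"twist":0}
    - {"x":-0.003,"y":0.001,"z":0,"twist":0}
    - {"x":-0.003,"y":0.001,"z":0,"twist":0}
    - {"x":-0.003,"y":0.001,"z":0,"twist":0}
    - {"x":-0.003,"y":0.001,"z":0,"twist":0}
    - {"x":-0.003,"y":0.001,"z":0,"twist":0}

```text
time: 5.95
tool_pos: [516.3, 74.5, 90.7]
tcp_rot: [3.141, -0.004, 0.108]
contact_force: [7.0, -4.7, -6.6]
grip_width: 22.8
finger_force: 30.0
```

Run:
```python
from h import *
c=bot.capture('top'); state()
print(proj(c,[[518,75,85]]))
im=c['pixels'][:,:,::-1]
cv2.imwrite('pics/t2.png',cv2.resize(im[115:235,180:310],None,fx=5,fy=5,interpolation=cv2.INTER_CUBIC))
```

```text
time 6.0
tool_pos [516.265  74.466  90.787]
tcp_rot [ 3.141 -0.004  0.108]
joint_positions [-0.004  0.521  1.741 -0.     0.875  1.46 ]
contact_force [ 7.178 -4.242 -7.31 ]
grip_width 22.696
finger_force 29.999
[[237.23540635 202.33391208]]
```

The stop is reached at 66 mm of travel, and the force is rising. I'm pushing the knob home.

Emit:
play_rows:
  commands:
    - {"x":0.004,"y":0,"z":0,"twist":0}
    - {"x":0.011,"y":0,"z":0,"twist":0}
    - {"x":0.018,"y":0,"z":0,"twist":0}
    - {"x":0.025,"y":0,"z":0,"twist":0}
    - {"x":0.032,"y":0,"z":0,"twist":0}
    - {"x":0.039,"y":0,"z":0,"twist":0}
    - {"x":0.046,"y":0,"z":0,"twist":0}
    - {"x":0.053,"y":0,"z":0,"twist":0}

```text
time: 6.8
tool_pos: [566.5, 80.5, 90.6]
tcp_rot: [-3.141, 0.002, 0.108]
contact_force: [-6.1, -4.0, 2.3]
grip_width: 22.8
finger_force: 30.0
```

Emit:
play_rows:
  commands:
    - {"x":0.005,"y":-0.001,"z":0,"twist":0}
    - {"x":0.01,"y":-0.001,"z":0,"twist":0}
    - {"x":0.014,"y":-0.001,"z":0,"twist":0}
    - {"x":0.016,"y":-0.001,"z":0,"twist":0}
    - {"x":0.018,"y":-0.001,"z":0,"twist":0}
    - {"x":0.019,"y":-0.001,"z":0,"twist":0}
    - {"x":0.019,"y":-0.001,"z":0,"twist":0}
    - {"x":0.019,"y":-0.001,"z":0,"twist":0}

```text
time: 7.6
tool_pos: [582.3, 82.5, 90.6]
tcp_rot: [3.141, 0.009, 0.108]
contact_force: [-14.8, -8.1, 11.2]
grip_width: 22.7
finger_force: 30.0
```

Home stop reached, with a −15 N reaction. I'll unload, open and rise.

Emit:
play_rows:
  commands:
    - {"x":-0.003,"y":0,"z":0,"twist":0}
    - {"x":-0.003,"y":0,"z":0,"twist":0}
    - {"x":-0.003,"y":0,"z":0,"twist":0}
    - {"x":-0.003,"y":0,"z":0,"twist":0}
    - {"x":-0.003,"y":0,"z":0,"twist":0}
    - {"x":-0.003,"y":0,"z":0,"twist":0}
    - {"x":-0.003,"y":0,"z":-0.005,"twist":0}
    - {"x":-0.003,"y":0,"z":-0.02,"twist":0}
  jaw: 0

```text
time: 8.4
tool_pos: [582.0, 83.0, 109.8]
tcp_rot: [-3.141, 0.003, 0.108]
contact_force: [0.3, -0.1, -0.2]
grip_width: 82.3
finger_force: 0.0
```

Emit:
play_rows:
  commands:
    - {"x":0,"y":0,"z":-0.025,"twist":0}
    - {"x":0,"y":0,"z":-0.06,"twist":0}
    - {"x":-0.01,"y":0.02,"z":-0.1,"twist":0}
    - {"x":-0.02,"y":0.06,"z":-0.12,"twist":0}
    - {"x":-0.03,"y":0.105,"z":-0.13,"twist":0}
    - {"x":-0.04,"y":0.15,"z":-0.13,"twist":0}
    - {"x":-0.05,"y":0.195,"z":-0.13,"twist":0}
    - {"x":-0.06,"y":0.24,"z":-0.13,"twist":0}

```text
time: 9.2
tool_pos: [548.7, -163.7, 241.5]
tcp_rot: [3.141, -0.001, 0.108]
contact_force: [0.2, -0.4, -0.2]
grip_width: 91.7
finger_force: 0.0
```

Run:
```python
from h import *
c=bot.capture('top'); state()
im=c['pixels'][:,:,::-1]
cv2.imwrite('pics/t3.png',cv2.resize(im[125:215,195:315],None,fx=6,fy=6,interpolation=cv2.INTER_CUBIC))
```

```text
time 9.25
tool_pos [ 547.872 -170.645  241.201]
tcp_rot [ 3.137 -0.     0.104]
joint_positions [-0.433  0.439  1.404 -0.004  1.296  1.035]
contact_force [-1.349 -6.033  0.098]
grip_width 91.893
finger_force 0.0
```

View pics/t3.png

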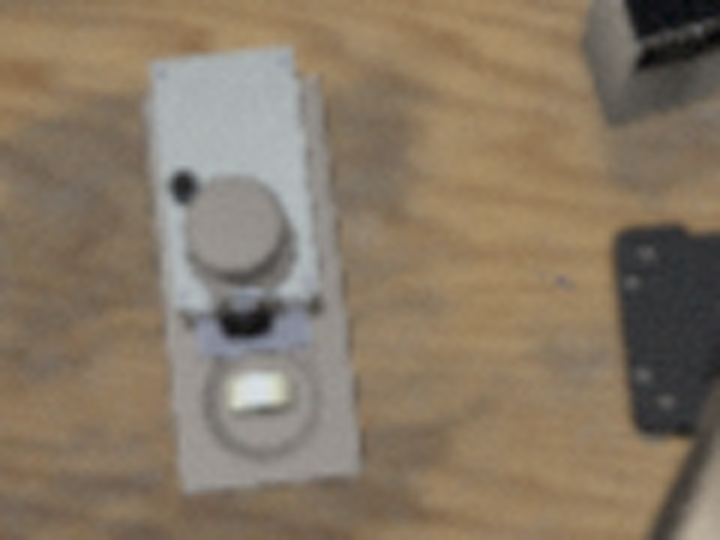

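The slide is home. The tablet shows in the dish as a bright rectangle at crop (258,392), so it may be on edge. I'll check again from two cameras.

Run:
```python
from h import *
c=bot.capture('top'); s=bot.capture('scene'); state()
print(at(c,195+258/6,125+392/6,20), at(c,195+258/6,125+392/6,40))
q=proj(s,[[560,77,14]])[0]; print(q); u,v=q.astype(int)
a=cv2.resize(c['pixels'][165:205,215:265,::-1],(500,400),interpolation=cv2.INTER_CUBIC)
b=cv2.resize(s['pixels'][v-25:v+15,u-18:u+12,::-1],(300,400),interpolation=cv2.INTER_CUBIC)
cv2.imwrite('pics/t4.png',np.hstack([a,b]))
```

```text
time 9.35
tool_pos [ 548.598 -164.609  240.919]
tcp_rot [ 3.141 -0.     0.103]
joint_positions [-0.425  0.438  1.407 -0.     1.297  1.042]
contact_force [-0.666  0.35  -0.177]
grip_width 91.973
finger_force 0.0
[561.69737863  77.57975716  20.        ] [558.61719352  76.2829793   40.        ]
[247.3730083  219.06536542]
```

View pics/t4.png

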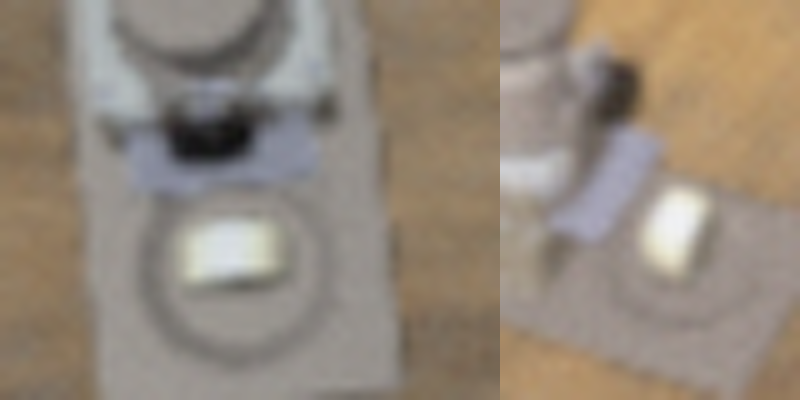

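The tablet is settled but standing on its edge, lying wide along the dispenser's y and centred near (561,77) with its middle at z≈23. The tongs can still grip its rim ends at that height. Moving above the tongs.

Emit:
play_rows:
  commands:
    - {"x":-0.018,"y":0.032,"z":0,"twist":-2}
    - {"x":-0.036,"y":0.064,"z":0.01,"twist":-4}
    - {"x":-0.055,"y":0.096,"z":0.02,"twist":-6}
    - {"x":-0.074,"y":0.13,"z":0.03,"twist":-8}
    - {"x":-0.094,"y":0.162,"z":0.04,"twist":-9.5}
    - {"x":-0.094,"y":0.162,"z":0.04,"twist":-9.5}
    - {"x":-0.094,"y":0.162,"z":0.04,"twist":-9.5}
    - {"x":-0.094,"y":0.162,"z":0.04,"twist":-9.5}

```text
time: 10.15
tool_pos: [474.1, -331.7, 201.3]
tcp_rot: [3.141, -0.001, 0.275]
contact_force: [-0.9, 0.2, 0.6]
grip_width: 91.8
finger_force: 0.0
```

Run:
```python
from h import *
c=bot.capture('wrist'); state(); print(c['eye'],c['rotation'])
im=cv2.resize(c['pixels'][:,:,::-1],(800,600),interpolation=cv2.INTER_CUBIC)
y=.27
P=R.from_euler('z',y).apply([(100,34,14),(100,-34,14),(0,25,18),(0,-25,18),(-85,0,14),(23,25,18),(-23,25,18)])+[471.5,-336,0]
for q in proj(c,P,True): cv2.circle(im,tuple(int(v) for v in q/.64),3,(0,0,255),1)
cv2.imwrite('pics/w3.png',im); np.save('w3.npy',np.r_[c['eye'],c['rotation']])
```

```text
time 10.2
tool_pos [ 474.128 -331.677  201.313]
tcp_rot [ 3.141e+00 -1.000e-03  2.760e-01]
joint_positions [-0.743  0.481  1.449  0.     1.21   0.552]
contact_force [-0.019  0.267  0.621]
grip_width 91.669
finger_force 0.0
[ 546.70455926 -311.5362437   335.46863926] [ 2.86094579e+00  1.72640831e-04 -1.29533921e+00]
```

View pics/w3.png

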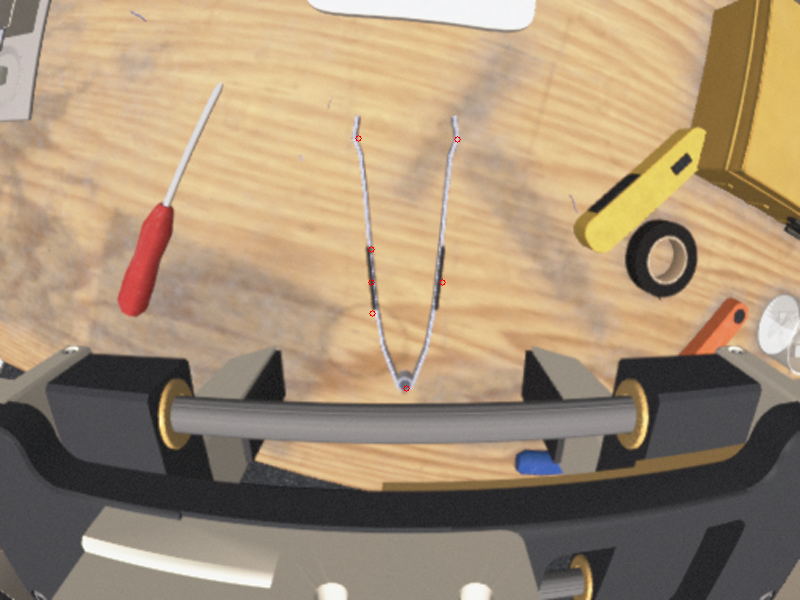

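The red marks fall on the tongs, so the estimate holds: pads at (371,280) and (440,278), within 2 mm. Descending over the pads.

Emit:
play_rows:
  commands:
    - {"x":-0.002,"y":0.0033,"z":0.03,"twist":0}
    - {"x":-0.002,"y":0.0033,"z":0.065,"twist":0}
    - {"x":-0.002,"y":0.0033,"z":0.1,"twist":0}
    - {"x":-0.002,"y":0.0033,"z":0.13,"twist":0}
    - {"x":-0.002,"y":0.0033,"z":0.152,"twist":0}
    - {"x":-0.002,"y":0.0033,"z":0.165,"twist":0}
    - {"x":-0.002,"y":0.0033,"z":0.172,"twist":0}
    - {"x":-0.002,"y":0.0033,"z":0.172,"twist":0}

```text
time: 11.0
tool_pos: [472.4, -336.4, 28.7]
tcp_rot: [-3.141, 0.0, 0.275]
contact_force: [0.3, -0.5, -0.1]
grip_width: 91.8
finger_force: 0.0
```

Emit:
play_rows:
  commands:
    - {"x":0,"y":0,"z":0,"twist":0}
    - {"x":0,"y":0,"z":0,"twist":0}
    - {"x":0,"y":0,"z":0,"twist":0}
    - {"x":0,"y":0,"z":0,"twist":0}
    - {"x":0,"y":0,"z":0,"twist":0}
    - {"x":0,"y":0,"z":0,"twist":0}
    - {"x":0,"y":0,"z":0,"twist":0}
    - {"x":0,"y":0,"z":0,"twist":0}
  jaw: 0.51

```text
time: 11.8
tool_pos: [472.1, -336.9, 28.9]
tcp_rot: [3.141, -0.0, 0.274]
contact_force: [-0.3, 1.1, 3.3]
grip_width: 45.6
finger_force: 8.1
```

Emit:
play_rows:
  commands:
    - {"x":0,"y":0,"z":-0.004,"twist":0}
    - {"x":0,"y":0,"z":-0.012,"twist":0}
    - {"x":0,"y":0,"z":-0.024,"twist":0}
    - {"x":0,"y":0,"z":-0.038,"twist":0}
    - {"x":0,"y":0,"z":-0.054,"twist":0}
    - {"x":0,"y":0,"z":-0.07,"twist":0}
    - {"x":0,"y":0,"z":-0.082,"twist":0}
    - {"x":0,"y":0,"z":-0.09,"twist":0}

```text
time: 12.6
tool_pos: [472.4, -337.2, 120.6]
tcp_rot: [3.14, -0.001, 0.274]
contact_force: [-0.0, 0.4, -1.2]
grip_width: 45.1
finger_force: 6.8
```

Emit:
play_rows:
  commands:
    - {"x":0.001,"y":-0.008,"z":0,"twist":0.2}
    - {"x":0.003,"y":-0.024,"z":0,"twist":0.6}
    - {"x":0.006,"y":-0.046,"z":0,"twist":1.2}
    - {"x":0.009,"y":-0.07,"z":0,"twist":2}
    - {"x":0.013,"y":-0.1,"z":0,"twist":3}
    - {"x":0.017,"y":-0.13,"z":0,"twist":4}
    - {"x":0.021,"y":-0.16,"z":0,"twist":4.6}
    - {"x":0.025,"y":-0.19,"z":0,"twist":5.1}

```text
time: 13.4
tool_pos: [443.7, -145.4, 118.1]
tcp_rot: [-3.141, 0.001, 0.184]
contact_force: [1.4, 0.4, -0.4]
grip_width: 45.1
finger_force: 6.8
```

Emit:
play_rows:
  commands:
    - {"x":0.001,"y":-0.03,"z":0,"twist":0.6}
    - {"x":0.002,"y":-0.06,"z":0,"twist":1.2}
    - {"x":0.003,"y":-0.09,"z":0,"twist":1.8}
    - {"x":0.004,"y":-0.12,"z":0,"twist":2.4}
    - {"x":0.005,"y":-0.15,"z":0,"twist":3}
    - {"x":0.006,"y":-0.178,"z":0,"twist":3.5}
    - {"x":0.006,"y":-0.199,"z":0,"twist":4}
    - {"x":0.006,"y":-0.2095,"z":0,"twist":4}

```text
time: 14.2
tool_pos: [410.8, 61.5, 118.2]
tcp_rot: [-3.141, 0.002, 0.117]
contact_force: [0.0, 0.0, -0.9]
grip_width: 45.2
finger_force: 6.8
```

Emit:
play_rows:
  commands:
    - {"x":0,"y":0,"z":0,"twist":0}
    - {"x":0,"y":0,"z":0,"twist":0}
    - {"x":0,"y":0,"z":0.01,"twist":0}
    - {"x":0,"y":0,"z":0.025,"twist":0}
    - {"x":0,"y":0,"z":0.04,"twist":0}
    - {"x":0,"y":0,"z":0.05,"twist":0}
    - {"x":0,"y":0,"z":0.05,"twist":0}
    - {"x":0,"y":0,"z":0.05,"twist":0}

```text
time: 15.0
tool_pos: [412.2, 59.5, 68.6]
tcp_rot: [3.142, 0.001, 0.114]
contact_force: [0.4, -0.1, -0.6]
grip_width: 45.2
finger_force: 6.8
```

Run:
```python
from h import *
o=state(); c=bot.capture('wrist')
im=c['pixels'][:,:,::-1]
T=R.from_euler('xyz',o['tcp_rot']); t=o['tool_pos']
yaw=o['tcp_rot'][2]; z0=t[2]-28.9
P=np.vstack([R.from_euler('z',yaw).apply([(100,28,14),(100,-28,14),(-85,0,14)])+[t[0],t[1],z0],[[561,77,23],[561,77,40]]])
p=proj(c,P,True); print(p/.64)
im=cv2.resize(im,(800,600),interpolation=cv2.INTER_CUBIC)
for q in p: cv2.circle(im,tuple(int(v) for v in q/.64),3,(0,0,255),1)
cv2.imwrite('pics/w4.png',im)
```

```text
time 15.0
tool_pos [412.233  59.468  68.55 ]
tcp_rot [3.142e+00 1.000e-03 1.140e-01]
joint_positions [-0.041  0.419  2.039 -0.     0.684  1.415]
contact_force [ 0.435 -0.133 -0.586]
grip_width 45.193
finger_force 6.828
[[314.08360219  95.40130135]
 [490.09173491  95.38285811]
 [402.1193844  550.57516432]
 [401.08370533 -13.53098899]
 [400.91255919 -30.38835836]]
```

View pics/w4.png

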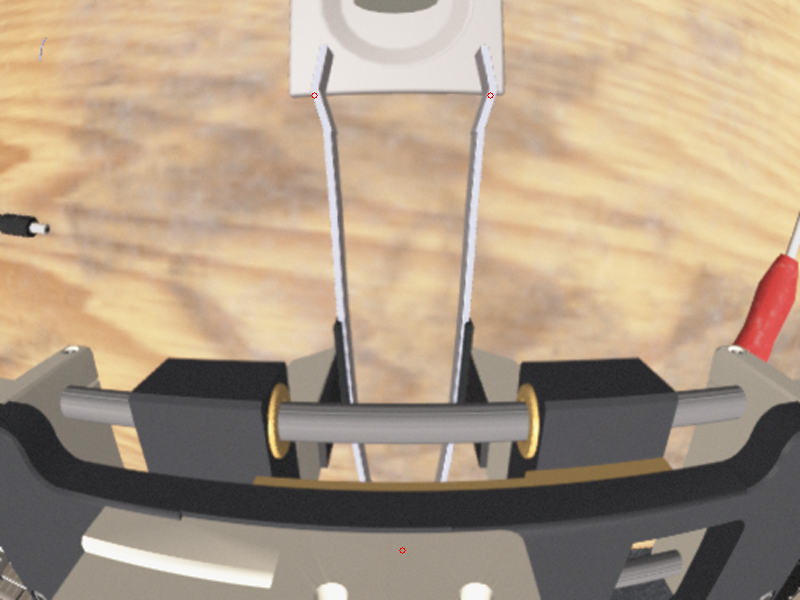

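The tongs are held level, and the jaw apices match the prediction at (314,95) and (490,95). The dispenser centreline at column 397 is 2 mm to the left. Lowering to tablet height, then going forward.

Emit:
play_rows:
  commands:
    - {"x":0,"y":-0.002,"z":0.006,"twist":0}
    - {"x":0,"y":-0.002,"z":0.014,"twist":0}
    - {"x":0,"y":-0.002,"z":0.021,"twist":0}
    - {"x":0,"y":-0.002,"z":0.024,"twist":0}
    - {"x":0,"y":-0.002,"z":0.024,"twist":0}
    - {"x":0.003,"y":-0.002,"z":0.024,"twist":0}
    - {"x":0.008,"y":-0.002,"z":0.024,"twist":0}
    - {"x":0.013,"y":-0.002,"z":0.024,"twist":0}

```text
time: 15.85
tool_pos: [425.6, 63.3, 45.0]
tcp_rot: [3.141, -0.001, 0.115]
contact_force: [0.2, 0.9, -1.6]
grip_width: 45.0
finger_force: 6.8
```

Emit:
play_rows:
  commands:
    - {"x":0.006,"y":0,"z":0,"twist":0}
    - {"x":0.012,"y":0,"z":0,"twist":0}
    - {"x":0.018,"y":0,"z":0,"twist":0}
    - {"x":0.024,"y":0,"z":0,"twist":0}
    - {"x":0.03,"y":0,"z":0,"twist":0}
    - {"x":0.034,"y":0,"z":0,"twist":0}
    - {"x":0.036,"y":0,"z":0,"twist":0}
    - {"x":0.036,"y":0,"z":0,"twist":0}

```text
time: 16.65
tool_pos: [460.8, 67.4, 44.6]
tcp_rot: [3.142, 0.0, 0.115]
contact_force: [0.3, -0.2, -1.0]
grip_width: 45.0
finger_force: 6.8
```

Run:
```python
from h import *
o=state(); c=bot.capture('top'); s=bot.capture('scene'); w=bot.capture('wrist')
a=cv2.resize(c['pixels'][160:215,210:265,::-1],(400,400),interpolation=cv2.INTER_CUBIC)
b=cv2.resize(s['pixels'][190:240,225:275,::-1],(400,400),interpolation=cv2.INTER_CUBIC)
d=cv2.resize(w['pixels'][0:64,128:384,::-1],(800,200),interpolation=cv2.INTER_CUBIC)
cv2.imwrite('pics/f.png',np.vstack([np.hstack([a,b]),d]))
```

```text
time 16.65
tool_pos [460.776  67.439  44.638]
tcp_rot [3.142 0.    0.115]
joint_positions [-0.019  0.526  1.927 -0.     0.688  1.436]
contact_force [ 0.301 -0.229 -0.955]
grip_width 45.004
finger_force 6.828
```

View pics/f.png

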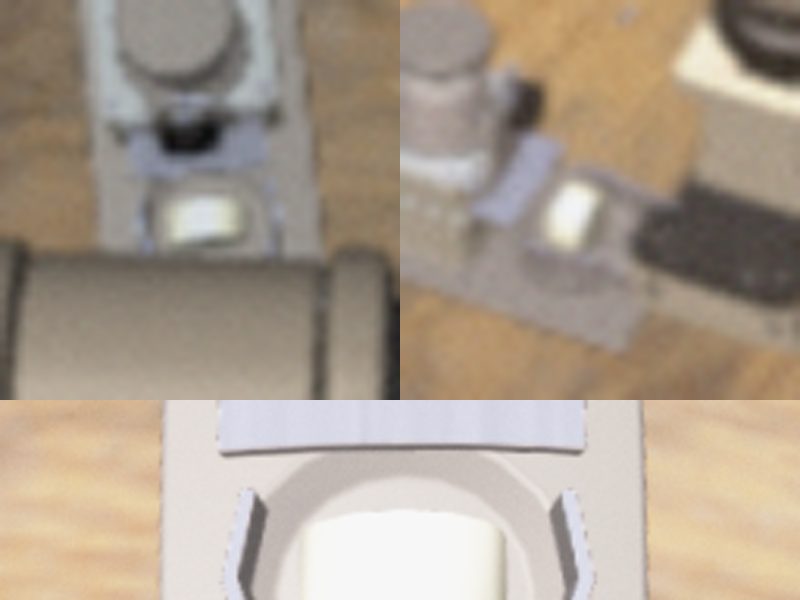

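The tablet stands centred between the jaws, at the V. Closing in two steps.

Emit:
play_rows:
  commands:
    - {"x":0,"y":-0.0005,"z":0,"twist":0}
    - {"x":0,"y":-0.0005,"z":0,"twist":0}
    - {"x":0,"y":-0.0005,"z":0,"twist":0}
    - {"x":0,"y":-0.0005,"z":0,"twist":0}
    - {"x":0,"y":-0.0005,"z":0,"twist":0}
    - {"x":0,"y":-0.0005,"z":0,"twist":0}
    - {"x":0,"y":-0.0005,"z":0,"twist":0}
    - {"x":0,"y":-0.0005,"z":0,"twist":0}
  jaw: 0.59

```text
time: 17.6
tool_pos: [460.6, 67.9, 44.7]
tcp_rot: [3.142, 0.0, 0.115]
contact_force: [-0.1, 0.3, -0.9]
grip_width: 37.6
finger_force: 10.2
```

Emit:
play_rows:
  commands:
    - {"x":0,"y":0,"z":0,"twist":0}
    - {"x":0,"y":0,"z":0,"twist":0}
    - {"x":0,"y":0,"z":0,"twist":0}
    - {"x":0,"y":0,"z":0,"twist":0}
    - {"x":0,"y":0,"z":0,"twist":0}
    - {"x":0,"y":0,"z":0,"twist":0}
    - {"x":0,"y":0,"z":0,"twist":0}
    - {"x":0,"y":0,"z":0,"twist":0}
  jaw: 0.75

```text
time: 18.4
tool_pos: [460.6, 67.9, 44.7]
tcp_rot: [3.141, -0.0, 0.115]
contact_force: [-0.1, -0.0, -1.2]
grip_width: 36.7
finger_force: 30.0
```

The tongs stopped at 36.7 mm with 30 N, so they are on the tablet. Lifting slightly, then back and up.

Emit:
play_rows:
  commands:
    - {"x":0,"y":0,"z":-0.002,"twist":0}
    - {"x":0,"y":0,"z":-0.005,"twist":0}
    - {"x":-0.003,"y":0,"z":-0.008,"twist":0}
    - {"x":-0.008,"y":0,"z":-0.01,"twist":0}
    - {"x":-0.015,"y":0,"z":-0.012,"twist":0}
    - {"x":-0.023,"y":0,"z":-0.016,"twist":0}
    - {"x":-0.031,"y":0,"z":-0.024,"twist":0}
    - {"x":-0.038,"y":0,"z":-0.034,"twist":0}

```text
time: 19.2
tool_pos: [421.7, 63.5, 79.2]
tcp_rot: [-3.142, 0.001, 0.115]
contact_force: [-0.4, 0.0, -1.1]
grip_width: 36.7
finger_force: 30.0
```

Emit:
play_rows:
  commands:
    - {"x":-0.004,"y":0,"z":-0.012,"twist":0}
    - {"x":-0.006,"y":0,"z":-0.026,"twist":0}
    - {"x":-0.007,"y":0,"z":-0.042,"twist":0}
    - {"x":-0.008,"y":0,"z":-0.058,"twist":0}
    - {"x":-0.008,"y":0,"z":-0.074,"twist":0}
    - {"x":-0.008,"y":0,"z":-0.09,"twist":0}
    - {"x":-0.008,"y":0,"z":-0.1,"twist":0}
    - {"x":-0.008,"y":0,"z":-0.105,"twist":0}

```text
time: 20.0
tool_pos: [415.2, 62.6, 185.1]
tcp_rot: [3.141, -0.002, 0.115]
contact_force: [-0.5, -0.5, -2.6]
grip_width: 36.6
finger_force: 30.0
```

Emit:
play_rows:
  commands:
    - {"x":0,"y":0,"z":0,"twist":0}
    - {"x":0,"y":0,"z":0,"twist":0}
    - {"x":0,"y":0,"z":0,"twist":0}
    - {"x":0,"y":0,"z":0,"twist":0}
    - {"x":0,"y":0,"z":0,"twist":0}
    - {"x":0,"y":0,"z":0,"twist":0}
    - {"x":0,"y":0,"z":0,"twist":0}
    - {"x":0,"y":0,"z":0,"twist":0}

```text
time: 20.8
tool_pos: [414.8, 62.6, 183.7]
tcp_rot: [3.141, 0.0, 0.115]
contact_force: [-0.3, -0.3, -0.9]
grip_width: 36.3
finger_force: 30.0
```

Run:
```python
from h import *
o=state(); w=bot.capture('wrist'); t=o['tool_pos']; y=o['tcp_rot'][2]
g=w['pixels'].min(axis=2); m=(g>150).astype(np.uint8)
P=t+R.from_euler('z',y).apply([100,0,-22]); print('expect',P,proj(w,[P],True))
n,l,s,ce=cv2.connectedComponentsWithStats(m)
for i in range(1,n):
    if s[i,4]>150: print(s[i],ce[i].round())
top=bot.capture('top'); # dish empty? tablet whiteness at the dish
u,v=proj(top,[[560.5,78,8]])[0].astype(int); print(top['pixels'][v-3:v+4,u-3:u+4].min(axis=2))
```

```text
time 20.8
tool_pos [414.841  62.641 183.657]
tcp_rot [3.141 0.    0.115]
joint_positions [-0.033  0.228  1.897 -0.     1.017  1.423]
contact_force [-0.251 -0.314 -0.858]
grip_width 36.275
finger_force 29.996
expect [514.18025375  74.11722688 161.65717713] [[257.33967408  61.71292168]]
[   76     0   436   258 54167] [336.  91.]
[119  71  46  12 272] [144.  76.]
[166  75  37  21 404] [184.  85.]
[231  81  56  20 487] [264.  88.]
[135  84  30  28 294] [149.  99.]
[ 53  90  66  33 541] [ 90. 104.]
[232 107  44  23 404] [254. 119.]
[232 126  53  19 397] [257. 137.]
[ 232  145   53   79 2467] [256. 179.]
[491 173  21  21 274] [503. 184.]
[  0 186  63  34 333] [ 30. 202.]
[  65  190   78   41 1555] [103. 206.]
[469 195  27  26 275] [480. 207.]
[494 201  18  22 215] [503. 210.]
[178 203  45  28 298] [207. 221.]
[234 220  49  38 947] [256. 243.]
[412 220  33  14 184] [428. 225.]
[414 236  27  14 151] [426. 242.]
[ 39 256  57  16 510] [ 67. 263.]
[420 257  58  16 541] [448. 264.]
[ 192  269  132   40 1819] [258. 278.]
[416 274  27  14 228] [430. 282.]
[  52  343  125   34 2038] [124. 359.]
[202 372  21  12 205] [212. 378.]
[294 372  21  12 208] [304. 378.]
[[144 143 141 142 143 145 145]
 [144 145 142 144 144 141 144]
 [142 142 142 142 143 141 140]
 [145 141 143 145 144 143 143]
 [142 139 144 142 144 139 143]
 [143 145 143 142 146 141 148]
 [143 140 141 144 142 144 149]]
```

The dish looks empty. I'll check that the white tablet is in the jaws and that the width is stable.

Emit:
play_rows:
  commands:
    - {"x":0,"y":0,"z":0,"twist":0}
    - {"x":0,"y":0,"z":0,"twist":0}
    - {"x":0,"y":0,"z":0,"twist":0}
    - {"x":0,"y":0,"z":0,"twist":0}
    - {"x":0,"y":0,"z":0,"twist":0}
    - {"x":0,"y":0,"z":0,"twist":0}
    - {"x":0,"y":0,"z":0,"twist":0}
    - {"x":0,"y":0,"z":0,"twist":0}

```text
time: 21.7
tool_pos: [414.9, 62.6, 183.7]
tcp_rot: [3.142, -0.0, 0.115]
contact_force: [0.1, 0.1, -2.1]
grip_width: 36.8
finger_force: 30.0
```

Run:
```python
from h import *
o=bot.get_obs(); print(o['grip_width'],o['finger_force'])
w=bot.capture('wrist')
t=o['tool_pos']
g=w['pixels']; u,v=257,62
print(g[30:100:6,210:306:6].min(axis=2)); print(g[v,u])
P=t+R.from_euler('z',o['tcp_rot'][2]).apply([[100,17,-22],[100,-17,-22],[92,0,-5],[108,0,-5]]);print(proj(w,P,True).round())
```

```text
36.7753158864145 29.99620020389557
[[164 226 228 153 184 224 225 224 225 223 223 224 204 189 214 205]
 [168 227 224  98 184 226 218 244 247 244 219 225 204 126 223 209]
 [167 227 223 221 246 247 247 247 247 247 247 247 242 209 224 214]
 [157 226 179 235 246 247 247 247 247 247 247 246 241 213 184 207]
 [157 226 105 238 247 247 247 247 247 247 247 246 240 208 121 213]
 [168 229 121 238 247 247 247 247 247 247 247 246 238 203 148 190]
 [153 229 222 241 247 247 247 247 247 247 246 244 234 197 221 215]
 [152 229 223 141 122 124 126 124 125 122 123 124 125 132 224 214]
 [144 228 226 148 224 223 220 217 215 209 211 209 208 169 222 208]
 [147 140 183 101 148 160 156 155 155 152 158 150 148 132 192 139]
 [139 133 161 114 133 135 139 144 147 150 154 157 154 134 175 141]
 [145 147 180 106 151 155 139 134 148 144 151 150 160 141 159 139]]
[247 247 247]
[[224.  62.]
 [290.  62.]
 [257.  73.]
 [257.  40.]]
```

```bash
python3 -c "
from plant import bot
print(bot.close_job())"
```

```text
the job is handed in; nothing more can be done
None
```

The job is handed in, though no verdict came back: one tablet was let out and the slide pushed home. The last check showed it gripped in the tongs' jaws, held still about 16 cm above the bench; it had landed on edge in the dish, so the tongs hold it by its rim.

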